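# Take the used cartridge out of the air filter unit

## Robot

A 6-joint arm with a two-finger parallel gripper is mounted at the origin on the work surface. World frame = base frame: x ahead of the robot, y to its left, z up, the work surface at z = 0. Lengths are in mm, angles in rad, forces in N, time in s.
With the tool pointing down it reaches from about 250 to 850 mm from the base axis. Payload 12.5 kg.
Tool frame: the origin (TCP) lies on the centre line of the jaws, within the pads' length; the fingertips stand 25 mm ahead of it and the grasp point (between the pads) lies 6 mm ahead of it; x points along the fingers, y is the direction in which the jaws open and shut, and the axes are right-handed (so a half turn about x gives the same grasp; the last joint's range is limited). The gripper opens to 93 mm and grips with 3 to 60 N. Pads are 15 mm wide; open, the fingers measure 128 mm over their backs; the gripper's body (75 mm by 188 mm) begins 65 mm behind the grasp point.
Start: joints at [1.172, 0.351, 1.652, -0, 1.139, -0.085], TCP at [169.74, 523.138, 243.633] pointing down, gripper open.
Joint ranges: [-2.75, 2.75], [-0.79, 2.1], [0.01, 2.65], [-1.57, 4.71], [0.07, 3.14], [-2.87, 2.87]. Speed limits (rad/s): [2.22, 2.22, 2.79, 3.14, 3.14, 3.14].

## Interface

Orientations are given as [roll, pitch, yaw] about the fixed x, y, z axes, in that order (R = Rz(yaw) Ry(pitch) Rx(roll)).
In Python, from workcell import manip, vision gives the robot as it stands. The module is installed in compiled form; this text tells all that it offers. Calls block until the motion is done:
- manip.move_pose(position, orientation): joint-space move of the TCP to a pose.
- manip.servo_line(position, ori=None, rate=150): straight line of the TCP; ori=None keeps the orientation; rate is the mean speed in mm/s.
- manip.goto_joints(angles): joint-space move.
- manip.release() and manip.clamp(squeeze=None): open the fingers fully, or close them until they stop; squeeze is the grip in N (None keeps the last).
- manip.sleep(seconds).
- manip.solve_ik(position, orientation): joint angles nearest the present ones, or None.
- manip.read_state(): the state.
- vision.read_camera(name): name is "side" or "top"; returns the picture (400x640x3 uint8, blue, green, red); there is no depth.
- vision.get_calibration(name): a dict with "camera_matrix" (3x3 intrinsics, pixels), "k1" (the pictures are not rectified: a ray, as slopes to the right and down, at radius r is drawn at 1 + k1 r^2 times it, then the intrinsics apply), "cam_to_world" (4x4, takes a point from camera to world coordinates). Camera axes: x right, y up, looking along -z (the intrinsics and any distortion apply to the point x, -y, -z); pixel columns grow to the right and rows downward; lengths in mm; the calibration is good to about 2 mm. A picture is of the moment at which its call begins. get_calibration takes no time and is no camera call.
A pose or a line that the arm cannot do raises manip.IKError and nothing moves.
- manip.sign_off(): hands the job in, once; it reports no verdict.
The state is a dict: "time_s": time; "joint_pos": joint angles; "qvel": joint speeds; "effort": joint torques, N m; "position": TCP position; "tcp_rot": TCP orientation; "force": force on the tool from outside, world axes, zero at the start; "ft_torque": the same for the moment, N m; "finger_gap": opening from 0.0 (shut) to 1.0 (fully open).
Only numpy, scipy, OpenCV 4.12 (cv2) and the standard library are available. Lean on these libraries where they do the work, as an engineer would, in place of code of your own. Each camera call takes 0.05 s, during which the arm holds its last target.

## Task

Squeeze the two snap tabs of the air filter unit's clip-on cover together, lift the cover straight off its sloping face and lay it gently, without dropping it, flat and right way up in the shallow steel tray. Then draw the used filter cartridge out of the pocket by its rib and put it in the deep waste bin. Leave the other things on the bench where they are.

Things in the scene. Friction and masses are not known exactly. Their poses are not given: they have to be found in the camera images.
- unit: Fixed white and grey air filter unit, 225 mm (x) by 190 mm (y), 130 mm high, a blower drum behind it (+x). Origin: underside, below the cover's middle; x away from its front, y across, z up. Its working face rises to +x at 25 degrees: the face's outward normal leans 25 degrees from vertical towards -x. In the face is a pocket 120 mm (y) by 43 mm (up the slope), 50 mm deep along the normal.
- seat (a point): Middle of the pocket's rim, 92 mm above the unit's underside; the cover's origin lies here when clipped on. Reported axes are the unit's (upright), not the slope's.
- cover: Loose grey cap, 150 mm (y) by 53 mm (x), roof 40 mm above its origin; 0.19 kg. Origin: middle of its seating plane; z out of its roof (the slope's normal while clipped on), x up the slope, y along its length. Its end walls reach 12 mm below the origin: they are its feet on a flat surface. Freed, it lifts off along its z: off the rim after 15 mm, clear of the filter's rib after 45 mm.
- cover_tabs (a point): Point midway between the cover's two black snap tabs, 30 mm from its origin along its z. Half way along each long side is a paddle 26 mm wide (y), from cover z = 14 to 44 mm; outer faces 64 mm apart (along x) when free, 50 mm fully squeezed. Hooks hold the cover down until both tabs are in by at least 6 mm; it can then be lifted and carried by the squeezed tabs.
- tab_upper (a joint): Inward travel of the tab on the cover's +x (upper) side, m: 0 free, 0.007 fully squeezed. A spring needs about 3 N at first and 9.5 N at the stop, and pushes it back out when released.
- tab_lower (a joint): The same for the tab on the cover's -x (lower) side, m: 0 free, 0.007 fully squeezed; springs back.
- filter: Loose pleated cartridge in the pocket under the cover, 110 mm (y) by 38 mm (x) by 36 mm (z), 0.13 kg. Origin: middle of its underside; in the pocket its z is the slope's normal and its x points up the slope. It has 2.5 mm play along x, 5 mm along y on each side, and slides out along its z, clear after 50 mm; nothing latches it.
- filter_rib (a point): On the cartridge's upright white rib, which is 60 mm long (y), 10 mm thick (x) and stands from filter z = 36 to 82 mm; this point is at z = 70 mm. In place the rib's top stands 32 mm out of the pocket's rim.
- filter_mid (a point): Centre of the cartridge's pleated block, 18 mm from its origin along its z.
- tray: Fixed shallow dark steel tray, 250 mm (x) by 170 mm (y), walls 20 mm high and 4 mm thick, floor 4 mm thick. Origin: centre of its underside, z up. It may be left or right of the unit.
- bin: Fixed deep white open waste bin, 210 mm (x) by 180 mm (y), 90 mm high, walls and floor 5 mm. Origin: centre of its underside, z up. On the other side from the tray.
- bottle: Amber bottle, 68 mm across, 150 mm high, loose bystander; origin: middle of its underside.
- jar: Jar, 76 mm across, 85 mm high, loose bystander; origin: middle of its underside.
- beaker: Glass beaker, 72 mm across, 95 mm high, loose bystander; origin: middle of its underside.
- tip_box: Box 87 by 122 mm, 52 mm high, loose bystander in front of the unit; origin: middle of its underside.
- spanner: Spanner 150 mm long lying flat, loose bystander in front of the unit; origin: middle of its underside.
There are look-alikes about, which are no part of the job. Leave any purple or red look-alike of the cover alone.

How it is judged (in metres and radians):
On the way, in this order (a step that is already met when the one before it is completed fails the run):
1. the cover is released and lifted off the unit (distance between cover and seat above 0.05 m), for 0.1 s.
2. the cover lies flat in the tray, let go (x of cover in the frame of tray between -0.1 and 0.1 m and y of cover in the frame of tray between -0.065 and 0.065 m and z of cover in the frame of tray below 0.026 m and angle between cover's own z axis and vertical below 0.12 rad and linear speed of cover below 0.03 m/s and contact force between the fingers and cover below 0.1 N), for 0.2 s.
3. the filter cartridge is drawn out of the pocket (distance between filter_rib and seat above 0.08 m), for 0.1 s.
At the end, for the whole second after the job is handed in: The cover lies flat and right way up (within 7 degrees) on the tray's floor, its middle within 100 mm (x) and 65 mm (y) of the tray's middle along the tray's axes, and the filter cartridge is inside the waste bin, its block's centre below the rim; both at rest (x of cover in the frame of tray between -0.1 and 0.1 m and y of cover in the frame of tray between -0.065 and 0.065 m and z of cover in the frame of tray below 0.026 m and angle between cover's own z axis and vertical below 0.12 rad and linear speed of each of cover, filter below 0.03 m/s and x of filter_mid in the frame of bin between -0.1 and 0.1 m and y of filter_mid in the frame of bin between -0.085 and 0.085 m and z of filter_mid in the frame of bin below 0.085 m); the robot touches nothing.
It fails at once if the cover is dropped (falls freely by more than about 20 mm) (contact force between the fingers and cover below 0.1 N and linear speed of cover above 0.65 m/s).
It fails at once if a bystander on the bench is moved by more than 40 mm (distance of any of bottle, jar, beaker, tip_box, spanner from where it was at the start of the episode above 0.04 m).
It also fails if it takes over 54 s, if anything falls off the work surface, if the arm or the gripper's body presses on something with over 40 N, if the wrist force passes 120 N, or if a joint passes its speed limit or range.

## Working session

There is one attempt and no reset: what is moved stays moved. The work goes in short steps, each a Python script; the robot and the scene stay as the last script left them, time stands still between calls to the robot, and variables do not carry over. Pictures are saved under pics/ and viewed, and the job is handed in when it is done.

```bash
mkdir -p pics; python3 - <<'E'
from workcell import manip, vision
import cv2, numpy as np
np.set_printoptions(precision=4,suppress=True)
for n in ("side","top"):
    im=vision.read_camera(n); cv2.imwrite(f"pics/{n}0.png",im)
    c=vision.get_calibration(n); print(n,c)
print(manip.read_state())
E
```

```text
side {'camera_matrix': array([[396.9588,   0.    , 316.6731],
       [  0.    , 396.9588, 205.0838],
       [  0.    ,   0.    ,   1.    ]]), 'k1': -0.07722448159752693, 'cam_to_world': array([[   0.813 ,    0.4236,   -0.3994,    1.8898],
       [  -0.5822,    0.5858,   -0.5638, -687.2986],
       [  -0.0049,    0.691 ,    0.7229,  903.724 ],
       [   0.    ,    0.    ,    0.    ,    1.    ]])}
top {'camera_matrix': array([[417.2782,   0.    , 320.7122],
       [  0.    , 417.2782, 197.4063],
       [  0.    ,   0.    ,   1.    ]]), 'k1': -0.031030605761875683, 'cam_to_world': array([[   0.0236,    0.9984,   -0.0511,  405.8455],
       [  -0.9997,    0.0233,   -0.0068,  -40.6227],
       [  -0.0056,    0.0512,    0.9987, 1254.3008],
       [   0.    ,    0.    ,    0.    ,    1.    ]])}
{'time_s': 0.1, 'joint_pos': array([ 1.1724,  0.3512,  1.6524,  0.    ,  1.1391, -0.0846]), 'qvel': array([ 0.0008, -0.0019, -0.0017,  0.0003,  0.0003, -0.0012]), 'effort': array([  0.0012, -49.803 , -28.57  ,   0.0701,   0.0239,  -0.    ]), 'position': array([169.6278, 522.8837, 243.16  ]), 'tcp_rot': array([-1.6763,  1.5697, -1.9901]), 'force': array([-0.7722, -0.1373, -0.0922]), 'ft_torque': array([-0.0329,  0.026 , -0.0207]), 'finger_gap': 0.9975058900196943}
```

View pics/side0.png

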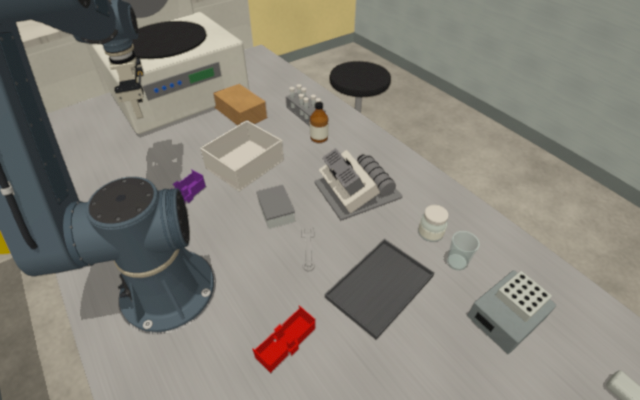

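View pics/top0.png

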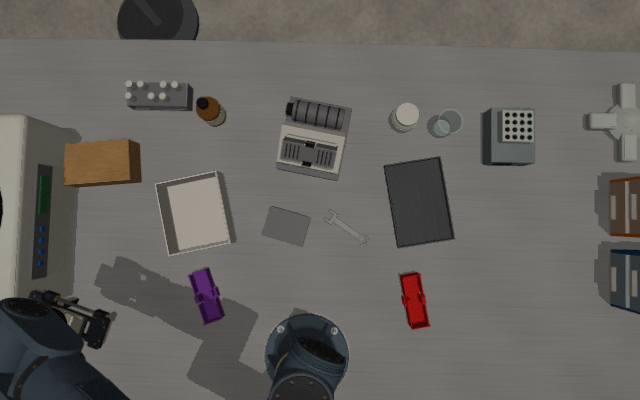

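The unit is at top (313,140), with the grey cover and two black tabs near (308,152). The tray is at (419,201) and the bin at (194,213). The purple (207,296) and red (414,300) objects are look-alikes. I'll enlarge the unit.

```bash
python3 - <<'E'
import cv2,numpy as np
a=cv2.imread("pics/top0.png")[85:195,260:370]; b=cv2.imread("pics/side0.png")[140:225,305:410]
a=cv2.resize(a,(396,396),interpolation=cv2.INTER_CUBIC); b=cv2.resize(b,(400,396),interpolation=cv2.INTER_CUBIC)
cv2.imwrite("pics/crop0.png",np.hstack([a,b]))
c=cv2.imread("pics/top0.png")[150:260,140:470]; cv2.imwrite("pics/crop1.png",cv2.resize(c,(792,264),interpolation=cv2.INTER_CUBIC))
E
```

```text
(no output)
```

View pics/crop0.png

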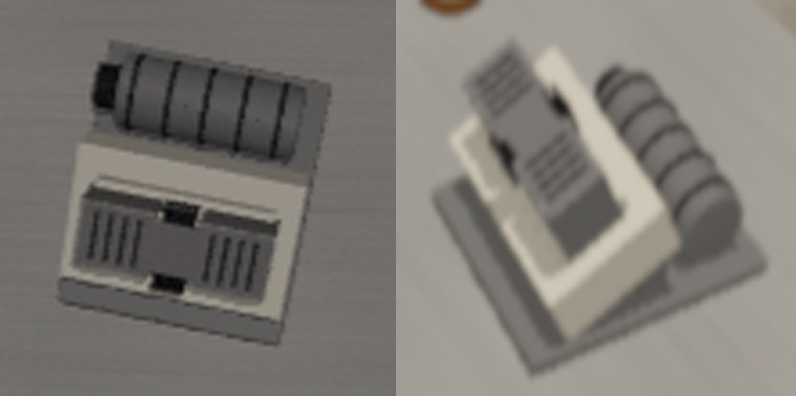

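View pics/crop1.png

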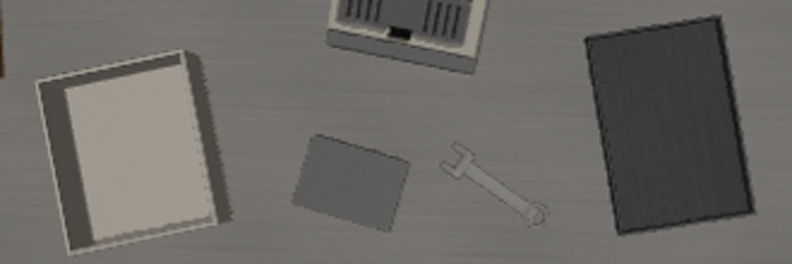

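```bash
cat > h.py <<'E'
import cv2,numpy as np
from workcell import manip, vision
np.set_printoptions(precision=4,suppress=True)
def ray(n,px):
    c=vision.get_calibration(n); K=np.array(c["camera_matrix"]); T=np.array(c["cam_to_world"])
    u=cv2.undistortPoints(np.array(px,float).reshape(-1,1,2),K,np.array([c["k1"],0,0,0]))[:,0]
    d=np.c_[u[:,0],-u[:,1],-np.ones(len(u))]@T[:3,:3].T
    return T[:3,3],d/np.linalg.norm(d,axis=1)[:,None]
def onz(n,px,z):
    o,d=ray(n,px); return o+d*((z-o[2])/d[:,2])[:,None]
def tri(pt,ps):
    o1,d1=ray("top",pt); o2,d2=ray("side",ps); out=[];res=[]
    for a,b in zip(d1,d2):
        s,t=np.linalg.lstsq(np.c_[a,-b],o2-o1,rcond=None)[0]
        p,q=o1+s*a,o2+t*b; out.append((p+q)/2); res.append(np.linalg.norm(p-q))
    return np.array(out),np.array(res)
def proj(n,P):
    c=vision.get_calibration(n); K=np.array(c["camera_matrix"]); T=np.linalg.inv(np.array(c["cam_to_world"]))
    q=np.atleast_2d(P)@T[:3,:3].T+T[:3,3]; s=np.c_[q[:,0],-q[:,1]]/-q[:,2:]
    s*=1+c["k1"]*(s**2).sum(1)[:,None]
    return s*[K[0,0],K[1,1]]+K[:2,2]
E
python3 - <<'E'
from h import *
t=cv2.imread("pics/top0.png"); s=cv2.imread("pics/side0.png")
# black tabs
for n,im,(x0,y0,x1,y1) in (("top",t,(285,135,335,172)),("side",s,(322,145,372,205))):
    g=im[y0:y1,x0:x1].max(2); 
    for th in (30,45,60):
        k,l,st,c=cv2.connectedComponentsWithStats((g<th).astype(np.uint8))
        print(n,th,[(st[i].tolist(),(c[i]+[x0,y0]).round(1).tolist()) for i in range(1,k) if st[i,4]>5])
# tray, bin by mask -> minAreaRect
g=t.max(2); m=((g<75)&(g>0)).astype(np.uint8); M=np.zeros_like(m); M[145:260,370:470]=m[145:260,370:470]
cn=max(cv2.findContours(M,0,2)[0],key=cv2.contourArea); r=cv2.minAreaRect(cn); b=cv2.boxPoints(r); print("tray",b); p=onz("top",b,20); print(p, np.linalg.norm(np.diff(p[:3],axis=0),axis=1), p.mean(0))
m=(g>120).astype(np.uint8);M=np.zeros_like(m); M[160:265,145:245]=m[160:265,145:245]
for th in (110,120,130,140):
    M=np.zeros_like(m); M[160:265,145:245]=(g>th)[160:265,145:245]
    pts=cv2.findNonZero(M); r=cv2.minAreaRect(pts); print(th,r)
b=cv2.boxPoints(r); p=onz("top",b,90); print("bin",b,p,np.linalg.norm(np.diff(p[:3],axis=0),axis=1), p.mean(0))
base=[(276.1,168.3),(337.2,180.6),(351.7,109.4),(290,96.7)]
p=onz("top",base,10);print("base",p,np.linalg.norm(np.diff(p,axis=0),axis=1))
E
```

```text
top 30 [([21, 8, 8, 5, 29], [309.6, 144.8]), ([18, 26, 8, 5, 28], [306.4, 163.1])]
top 45 [([20, 6, 10, 7, 45], [309.7, 144.2]), ([45, 18, 2, 6, 6], [330.2, 155.5]), ([17, 26, 10, 5, 35], [306.5, 163.2])]
top 60 [([0, 2, 30, 12, 112], [302.4, 142.1]), ([0, 9, 3, 13, 18], [285.6, 149.8]), ([3, 9, 4, 14, 20], [289.5, 150.2]), ([32, 9, 18, 6, 50], [325.6, 146.2]), ([7, 10, 4, 13, 20], [293.4, 151.4]), ([11, 11, 4, 13, 17], [297.4, 151.9]), ([31, 15, 4, 13, 20], [317.6, 156.0]), ([35, 16, 4, 13, 23], [321.6, 156.7]), ([39, 17, 4, 13, 18], [325.5, 157.6]), ([43, 18, 4, 13, 19], [329.3, 159.3]), ([17, 26, 10, 6, 42], [306.2, 163.3])]
side 30 []
side 45 [([11, 26, 2, 4, 6], [333.5, 172.5])]
side 60 [([24, 16, 4, 4, 9], [347.3, 162.3]), ([10, 26, 4, 5, 11], [333.4, 172.7])]
tray [[382.6208 164.9411]
 [440.1875 155.199 ]
 [454.2729 238.4307]
 [396.7061 248.1728]]
[[ 569.9447 -214.0299   20.    ]
 [ 603.2635 -385.3634   20.    ]
 [ 356.9587 -429.2879   20.    ]
 [ 324.561  -259.5162   20.    ]] [174.5432 250.1908] [ 463.682  -322.0493   20.    ]
110 ((194.5, 212.0), (104.0, 99.0), 90.0)
120 ((201.458251953125, 206.89346313476562), (82.76461791992188, 86.5086898803711), 78.05582427978516)
130 ((191.5192413330078, 213.0961456298828), (74.9163589477539, 63.34550476074219), 78.69007110595703)
140 ((191.5384521484375, 213.19232177734375), (74.72024536132812, 62.95327377319336), 78.69007110595703)
bin [[153.3461 182.7308]
 [215.0769 170.3846]
 [229.7308 243.6539]
 [168.     256.    ]] [[495.8523 440.0538  90.    ]
 [534.598  266.1773  90.    ]
 [330.5063 217.7069  90.    ]
 [291.6666 389.8263  90.    ]] [178.1412 209.7684] [413.1558 328.4411  90.    ]
base [[ 553.808   103.6849   10.    ]
 [ 520.9991  -80.305    10.    ]
 [ 737.9369 -119.5206   10.    ]
 [ 772.877    68.0856   10.    ]] [186.8922 220.4537 190.8321]
```

```bash
python3 - <<'E'
import cv2,numpy as np
a=cv2.imread("pics/top0.png")[130:180,275:340]; b=cv2.imread("pics/side0.png")[145:210,315:380]
f=lambda a:np.clip(cv2.resize(a,None,fx=12,fy=9,interpolation=cv2.INTER_CUBIC).astype(float)*1.4,0,255).astype(np.uint8)
cv2.imwrite("pics/za.png",f(a)); cv2.imwrite("pics/zb.png",f(b))
E
```

```text
(no output)
```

View pics/za.png

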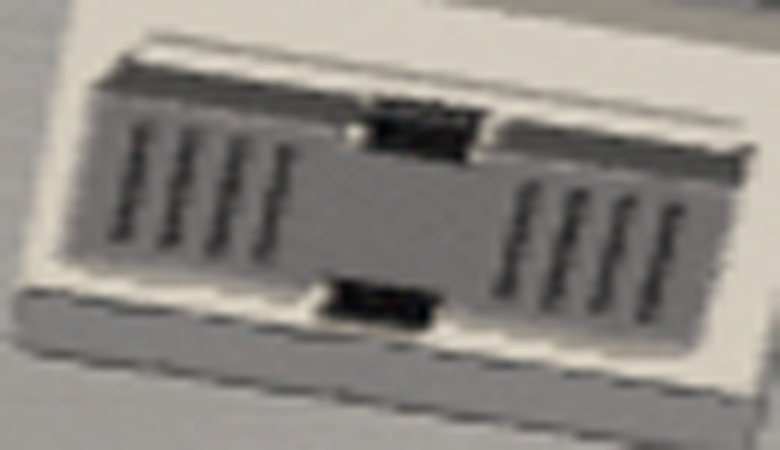

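View pics/zb.png

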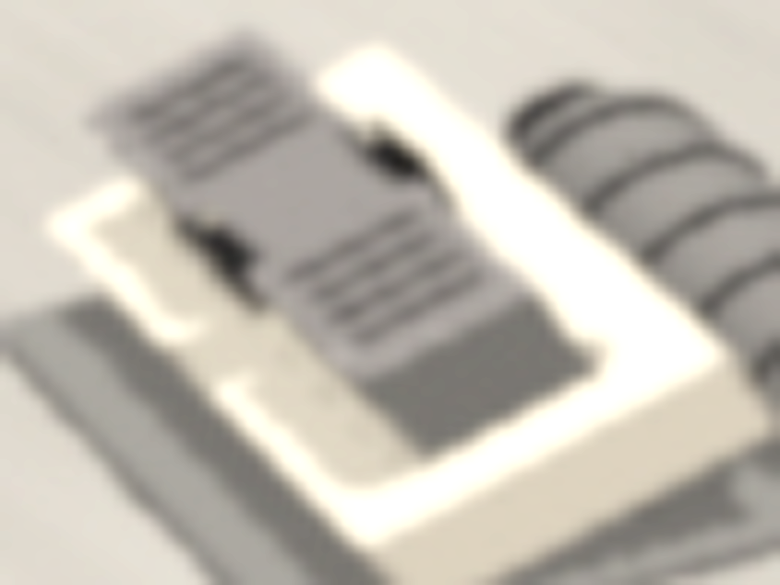

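```bash
python3 - <<'E'
from h import *
T=[(283.2,140.8),(280.2,158.7),(336.5,150.6),(332.75,169.8)]
S=[(335.8,148.6),(322.7,158.3),(358.75,177.8),(345.4,187.2)]
p,r=tri(T,S); print(p,r)
c=p.mean(0); print("roof c",c)
x=(p[0]-p[1]+p[2]-p[3])/2; y=(p[0]-p[2]+p[1]-p[3])/2; print(x,y,np.linalg.norm(x),np.linalg.norm(y))
print("yaw from y",np.degrees(np.arctan2(-y[0],y[1])),"tilt",np.degrees(np.arctan2(x[2],np.hypot(*x[:2]))))
th=np.radians(25)
for yaw in (-9.9,):
    w=np.radians(yaw); X=np.array([np.cos(w)*np.cos(th),np.sin(w)*np.cos(th),np.sin(th)]);Y=np.array([-np.sin(w),np.cos(w),0]);Z=np.cross(X,Y)
    # roof z known
    zr=92+40*np.cos(th); q=[onz("top",[t],zr+s*26.5*np.sin(th))[0] for t,s in zip(T,(1,-1,1,-1))]; q=np.array(q); print("zr",zr,q,"c(top,z known)",q.mean(0))
    q2=np.array([onz("side",[t],zr+s*26.5*np.sin(th))[0] for t,s in zip(S,(1,-1,1,-1))]);print("side",q2.mean(0))
    for nm,rc in (("top",q.mean(0)),("tri",c)):
        o=rc-40*Z; print(nm,"origin",o)
    o=(q.mean(0)+q2.mean(0))/2-40*Z
    for n in("top","side"): print(n,proj(n,[o+sx*26.5*X+sy*75*Y+40*Z for sy in(1,-1) for sx in(1,-1)]),"tabs",proj(n,[o+sx*32*X+44*Z for sx in(1,-1)]))
E
```

```text
[[613.6823  71.8657 137.9482]
 [568.8477  80.5119 115.0475]
 [589.0506 -71.5419 135.2961]
 [541.6563 -65.01   118.9834]] [0.0128 1.7875 3.9205 3.399 ]
roof c [578.3092   3.9564 126.8188]
[46.1144 -7.589  19.6067] [ 25.9116 144.4647  -0.6419] 50.680948357113664 146.77150140384103
yaw from y -10.168589852750474 tilt 22.759640352502927
zr 128.252311481466 [[613.397   71.7177 139.4517]
 [567.8122  80.787  117.0529]
 [589.9872 -72.5615 139.4517]
 [540.481  -64.0742 117.0529]] c(top,z known) [577.9194   3.9673 128.2523]
side [577.3139   2.5502 128.2523]
top origin [594.5724   1.0609  92.    ]
tri origin [594.9622   1.05    90.5665]
top [[282.729  140.5056]
 [280.0137 159.0436]
 [337.3018 151.2104]
 [333.6387 169.6091]] tabs [[310.1524 144.2615]
 [306.2933 166.6319]]
side [[335.7112 147.9709]
 [321.7508 157.9337]
 [360.0796 177.3542]
 [344.9356 188.1157]] tabs [[348.4886 160.2135]
 [330.8963 172.7432]]
```

```bash
cat >> h.py <<'E'
from scipy.spatial.transform import Rotation as Ro
TH=np.radians(25); W=np.radians(-10.0)
def axes(yaw,tilt):
    X=np.array([np.cos(yaw)*np.cos(tilt),np.sin(yaw)*np.cos(tilt),np.sin(tilt)]);Y=np.array([-np.sin(yaw),np.cos(yaw),0]);return X,Y,np.cross(X,Y)
def ori(yaw,tilt,s=1):
    X,Y,Z=axes(yaw,tilt); R=np.c_[-Z,s*X,np.cross(-Z,s*X)]
    return Ro.from_matrix(R).as_euler('xyz')
O=np.array([594.3,0.5,92.]); X,Y,Z=axes(W,TH)
TRAY=np.array([463.7,-322.0,0]); TYAW=np.radians(10.1)
BIN=np.array([413.2,328.4,0]); BYAW=np.radians(13.4)
def st(): 
    s=manip.read_state(); print("t",round(s["time_s"],2),s["position"],"F",s["force"],"gap",round(s["finger_gap"],3)); return s
E
python3 - <<'E'
from h import *
for s in (1,-1):
    print(s)
    for nm,p,o in (("app",O+158*Z,ori(W,TH,s)),("grasp",O+38*Z,ori(W,TH,s)),("tray-",TRAY+[0,0,54],ori(TYAW-np.pi/2,0,s)),("tray+",TRAY+[0,0,54],ori(TYAW+np.pi/2,0,s)),("bin",BIN+[0,0,95],ori(BYAW,0,s))):
        print(nm,p,o,manip.solve_ik(p,o))
E
```

```text
1
app [528.5408  12.0951 235.1966] [ 1.5708  1.1345 -0.1745] [-0.0375  0.1633  1.9917 -0.1095  0.5565  0.2174]
grasp [578.4845   3.2887 126.4397] [ 1.5708  1.1345 -0.1745] [-0.0522  0.4265  1.9612 -0.1625  0.3244  0.2651]
tray- [ 463.7 -322.    54. ] [2.9653 1.5708 0.    ] [-0.6894  0.6354  1.7424  0.      0.7638  0.7051]
tray+ [ 463.7 -322.    54. ] [-0.1763  1.5708  0.    ] [-0.6894  0.6354  1.7424  0.      0.7638 -2.4365]
bin [413.2 328.4  95. ] [1.3369 1.5708 0.    ] [ 0.5833  0.5168  1.8269 -0.      0.7979  0.3495]
-1
app [528.5408  12.0951 235.1966] [-1.5708  1.1345 -0.1745] None
grasp [578.4845   3.2887 126.4397] [-1.5708  1.1345 -0.1745] None
tray- [ 463.7 -322.    54. ] [-0.1763  1.5708  0.    ] [-0.6894  0.6354  1.7424  0.      0.7638 -2.4365]
tray+ [ 463.7 -322.    54. ] [2.9653 1.5708 0.    ] [-0.6894  0.6354  1.7424  0.      0.7638  0.7051]
bin [413.2 328.4  95. ] [-1.8047  1.5708  0.    ] [ 0.5833  0.5168  1.8269 -0.      0.7979 -2.7921]<sys>:0: UserWarning: Gimbal lock detected. Setting third angle to zero since it is not possible to uniquely determine all angles.
```

```bash
python3 - <<'E'
from h import *
manip.move_pose(O+158*Z,ori(W,TH)); st()
manip.servo_line(O+75*Z,rate=150); st()
cv2.imwrite("pics/a.png",vision.read_camera("side")); cv2.imwrite("pics/at.png",vision.read_camera("top"))
b=cv2.imread("pics/a.png")[100:230,280:420];a=cv2.imread("pics/at.png")[85:195,260:370]
cv2.imwrite("pics/a2.png",np.hstack([cv2.resize(b,(400,400)),cv2.resize(a,(396,400))]))
E
```

```text
t 2.34 [528.5726  12.6673 235.2055] F [-1.004  -0.1228  0.1007] gap 1.003
t 3.04 [563.1512   6.1865 160.4347] F [-0.5334 -0.7026  0.1892] gap 0.998
```

View pics/a2.png

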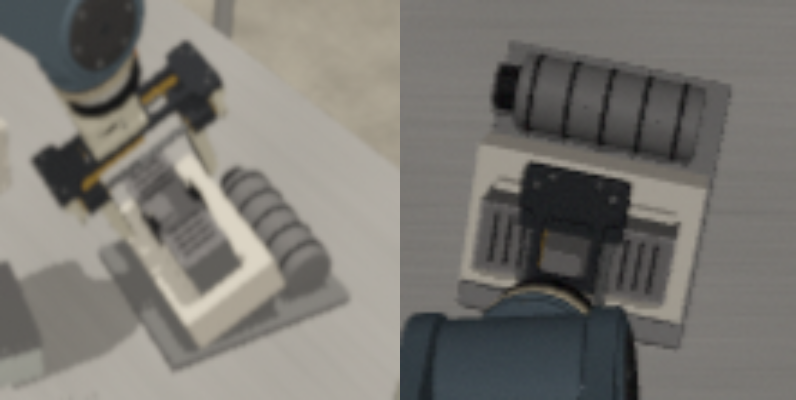

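The gripper straddles the cover's middle, square to the slope, with the jaws over both tabs. I'll go down and squeeze.

```bash
python3 - <<'E'
from h import *
manip.servo_line(O+38*Z,rate=80); s=st()
if np.linalg.norm(s["force"])<12:
    manip.clamp(35); st(); manip.sleep(0.2); st()
    cv2.imwrite("pics/b.png",cv2.resize(vision.read_camera("side")[100:230,280:420],(600,557)))
E
```

```text
t 3.76 [578.4439   3.3065 126.4221] F [ 0.3111 -0.2225  0.8974] gap 0.998
t 4.53 [578.3868   3.2617 126.8863] F [-6.5085 -0.4382  9.5285] gap 0.527
t 4.73 [578.4042   3.2734 126.9069] F [-6.6452 -0.5227  8.7653] gap 0.524
```

View pics/b.png

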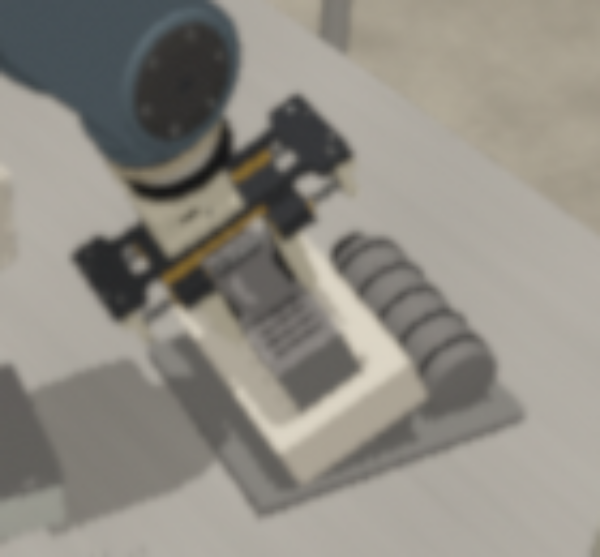

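The gap is about 49 mm, so both tabs are fully in. I'll lift straight along the normal.

```bash
python3 - <<'E'
from h import *
manip.servo_line(O+56*Z,rate=50); s=st()
if np.linalg.norm(s["force"])<25:
    manip.servo_line(O+140*Z,rate=90); st()
a=vision.read_camera("side"); b=vision.read_camera("top")
cv2.imwrite("pics/c.png",np.hstack([cv2.resize(a[70:230,260:420],(400,400)),cv2.resize(b[85:215,250:380],(400,400))]))
E
```

```text
t 5.29 [570.8325   4.6501 142.8529] F [-0.1089 -0.4828 -2.2515] gap 0.527
t 6.38 [535.9534  10.7645 218.3774] F [-0.468   0.3796 -1.6417] gap 0.52
```

View pics/c.png

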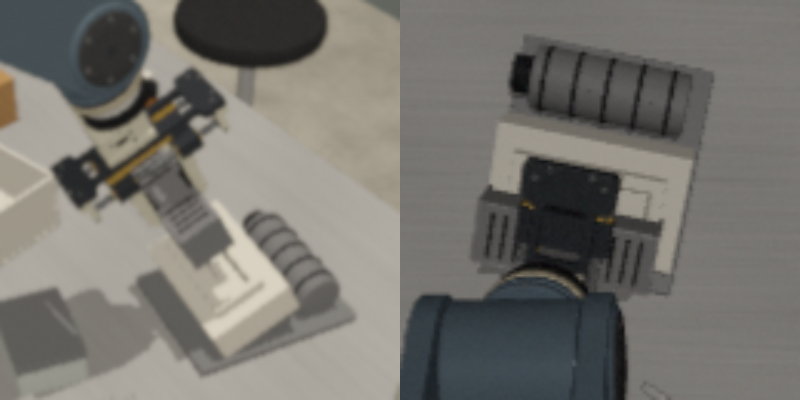

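```bash
python3 - <<'E'
from h import *
o=ori(TYAW-np.pi/2,0)
manip.move_pose(TRAY+[0,0,150],o); st()
manip.servo_line(TRAY+[0,0,72],rate=100); st()
a=vision.read_camera("side"); b=vision.read_camera("top")
cv2.imwrite("pics/d.png",np.hstack([cv2.resize(a[200:360,300:460],(400,400)),cv2.resize(b[135:265,350:480],(400,400))]))
E
```

```text
t 7.78 [ 464.1367 -321.1316  150.1392] F [ 0.2689  0.4337 -2.691 ] gap 0.523
t 8.72 [ 464.0481 -322.1999   72.5771] F [-0.119   0.2002 -1.5397] gap 0.522<sys>:0: UserWarning: Gimbal lock detected. Setting third angle to zero since it is not possible to uniquely determine all angles.
```

View pics/d.png

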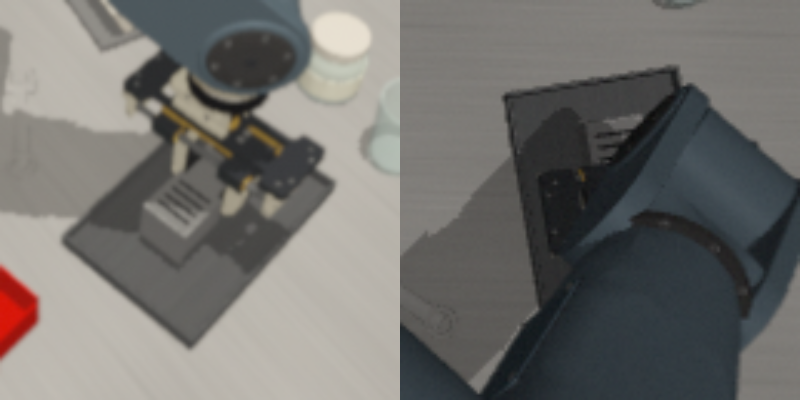

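```bash
python3 - <<'E'
from h import *
manip.servo_line(TRAY+[0,0,58],rate=60); f0=st()["force"][2]
z=58
while z>49:
    z-=1; manip.servo_line(TRAY+[0,0,z],rate=25); s=manip.read_state()
    if s["force"][2]-f0>4: break
st(); print(z)
E
```

```text
t 9.2 [ 463.4642 -321.8328   57.4899] F [ 0.7442 -0.349  -1.9365] gap 0.527
t 10.2 [ 463.7667 -322.0683   54.7923] F [-2.8906  1.87   10.3638] gap 0.524
54
```

Contact came at TCP z ≈ 54.8 against an expected 54, so the feet are on the floor. I'll release, retreat and check.

```bash
python3 - <<'E'
from h import *
manip.release(); manip.sleep(0.3); st()
manip.servo_line(TRAY+[0,0,160],rate=120); st()
manip.move_pose(O+170*Z,ori(W,TH)); st()
a=vision.read_camera("side"); b=vision.read_camera("top"); cv2.imwrite("pics/e_top.png",b); cv2.imwrite("pics/e_side.png",a)
cv2.imwrite("pics/e.png",np.hstack([cv2.resize(a[200:360,300:460],(400,400)),cv2.resize(b[135:265,350:480],(400,400))]))
cv2.imwrite("pics/e2.png",np.hstack([cv2.resize(a[120:230,290:410],(400,400)),cv2.resize(b[85:195,260:370],(400,400))]))
E
```

```text
t 11.37 [ 463.6968 -321.9962   54.0069] F [ 0.8159 -0.3053 -0.4389] gap 1.004
t 12.4 [ 463.3928 -321.7406  159.2704] F [ 0.0484 -0.6357 -0.0876] gap 0.996
t 13.72 [523.7404  12.2652 245.7948] F [-0.2438  0.2648  1.05  ] gap 0.997
```

View pics/e.png

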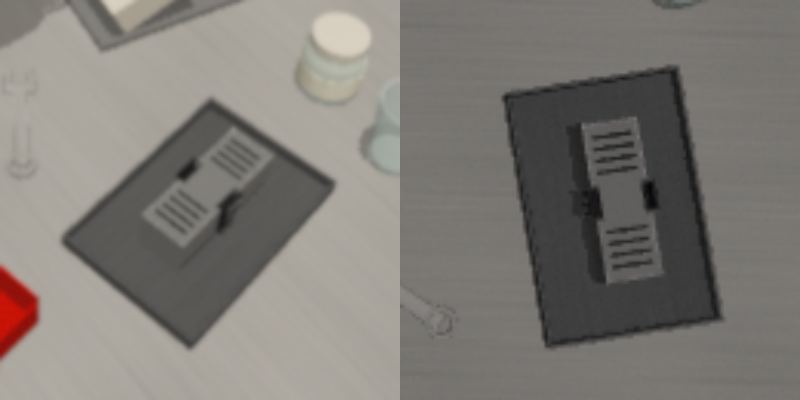

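View pics/e2.png

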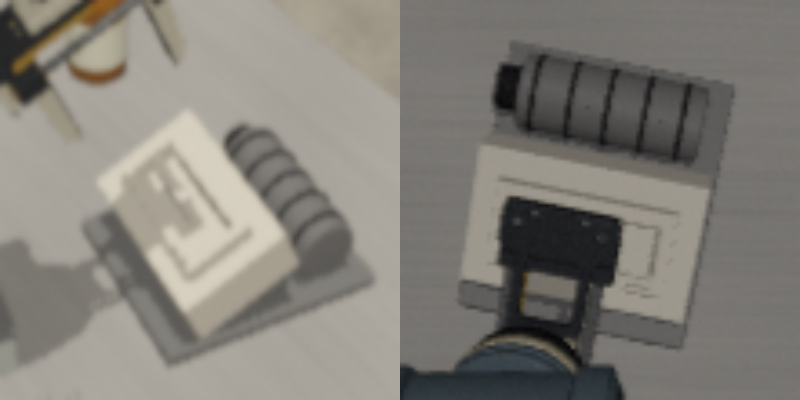

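The cover lies flat and upright near the tray's middle (top px ≈ (423,200)), let go. The filter's rib is hard to see in the gripper's shadow, so I'll boost the contrast on the picture I already have.

```bash
python3 - <<'E'
from h import *
a=cv2.imread("pics/e_side.png"); g=cv2.createCLAHE(6,(2,2)).apply(cv2.resize(cv2.cvtColor(a,6)[140:225,310:395],(595,595),interpolation=cv2.INTER_CUBIC))
g=cv2.cvtColor(g,8)
for q in proj("side",[O+s*5*X+t*30*Y+h*Z for s in(1,-1) for t in (1,-1) for h in (32,)]): cv2.circle(g,tuple(((q-[310,140])*7).astype(int)),4,(0,0,255),-1)
cv2.imwrite("pics/f.png",g)
E
```

```text
(no output)
```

View pics/f.png

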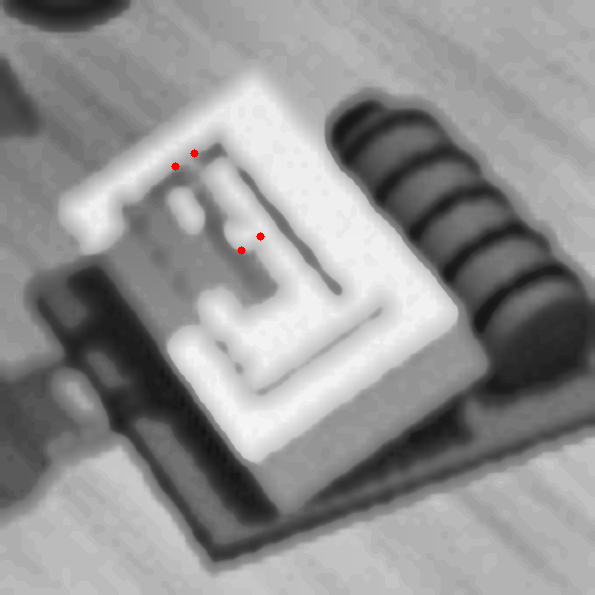

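The rib's lit top lies between the predicted points, so the cartridge is in place. I'll grasp it with the tips kept 5 mm off the face.

```bash
python3 - <<'E'
from h import *
manip.servo_line(O+50*Z,rate=150); f0=st()["force"]
manip.servo_line(O+30*Z,rate=50); f=st()["force"]
if np.linalg.norm(f-f0)<6:
    manip.clamp(35); s=st()
    if 0.06<s["finger_gap"]<0.2:
        manip.servo_line(O+60*Z,rate=60); st()
        manip.servo_line(O+130*Z,rate=100); st()
a=vision.read_camera("side"); b=vision.read_camera("top")
cv2.imwrite("pics/g.png",np.hstack([cv2.resize(a[70:230,260:420],(400,400)),cv2.resize(b[85:215,250:380],(400,400))]))
E
```

```text
t 14.77 [573.5976   4.1322 137.8971] F [-0.0057  0.4353 -0.1472] gap 1.001
t 15.32 [581.7492   2.686  118.9338] F [ 0.1848 -0.7858  1.0033] gap 1.001
t 16.57 [581.6912   2.6903 119.0652] F [-0.0138 -0.2519 -0.5115] gap 0.104
t 17.22 [569.3302   4.9175 146.568 ] F [-0.2628  0.6226 -0.6338] gap 0.107
t 18.07 [540.0987  10.0339 209.3491] F [ 0.0234  0.8975 -1.2232] gap 0.106
```

View pics/g.png

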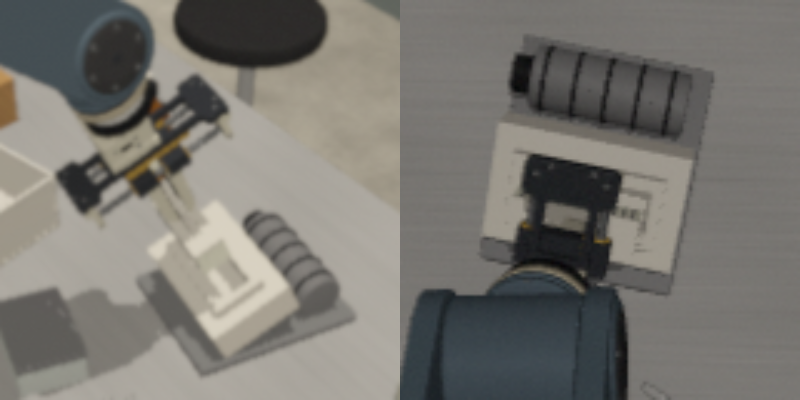

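```bash
python3 - <<'E'
from h import *
manip.servo_line(O+170*Z,rate=120); st()
a=vision.read_camera("side"); b=vision.read_camera("top")
cv2.imwrite("pics/g2.png",np.hstack([cv2.resize(a[90:210,290:410],(400,400),interpolation=2),cv2.resize(b[85:215,250:380],(400,400))]))
E
```

```text
t 18.65 [523.586   12.9719 245.8674] F [-0.0169 -0.7287 -0.893 ] gap 0.104
```

View pics/g2.png

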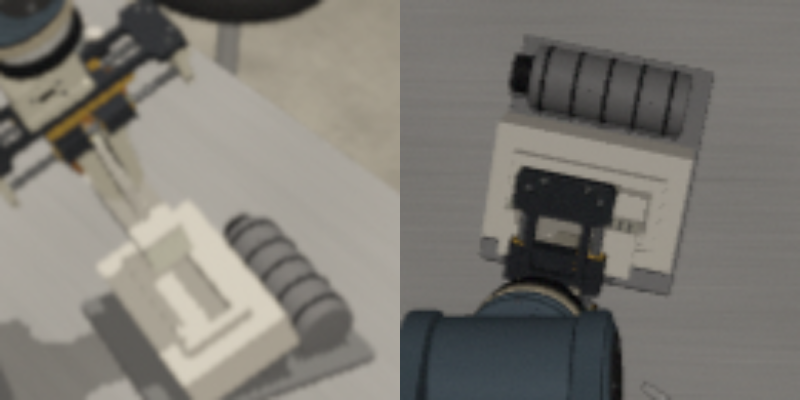

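The pocket is empty and the cartridge hangs squarely from the jaws, with its white block at top px ≈ (453,163). I'll carry it to the bin.

```bash
python3 - <<'E'
from h import *
o=ori(BYAW,0)
manip.move_pose(BIN+[0,0,245],o); st()
manip.servo_line(BIN+[0,0,185],rate=120); st()
a=vision.read_camera("side"); b=vision.read_camera("top")
cv2.imwrite("pics/i.png",np.hstack([cv2.resize(a[80:220,170:310],(400,400)),cv2.resize(b[140:280,130:270],(400,400))]))
E
```

```text
t 20.02 [413.6244 327.6732 244.8135] F [ 0.3772 -0.6819 -1.0719] gap 0.107
t 20.67 [413.6562 328.3361 185.5653] F [-0.8076  0.2191 -0.9616] gap 0.106<sys>:0: UserWarning: Gimbal lock detected. Setting third angle to zero since it is not possible to uniquely determine all angles.
```

View pics/i.png

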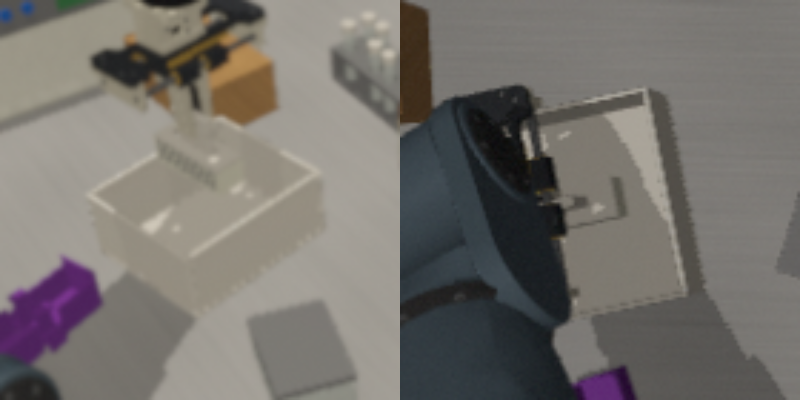

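```bash
python3 - <<'E'
from h import *
manip.servo_line(BIN+[0,0,96],rate=100); s=st()
z=96
while z>86:
    z-=2; manip.servo_line(BIN+[0,0,z],rate=30); s=manip.read_state()
    if s["force"][2]>3: break
st(); manip.release(); manip.sleep(0.3); st()
manip.servo_line(BIN+[0,0,220],rate=130)
manip.goto_joints([0.05,0.163,1.99,0,0.98,0.2]); st()
a=vision.read_camera("side"); b=vision.read_camera("top"); cv2.imwrite("pics/j_top.png",b); cv2.imwrite("pics/j_side.png",a)
cv2.imwrite("pics/j.png",np.hstack([cv2.resize(a[80:220,170:310],(400,400)),cv2.resize(b[140:280,130:270],(400,400))]))
E
```

```text
t 21.81 [413.5014 328.5869  96.5418] F [-0.1462  0.2426 -1.6594] gap 0.107
t 23.06 [413.1371 328.3726  85.8822] F [ 0.0387  0.2209 -1.7213] gap 0.102
t 24.72 [413.1972 328.4093  85.9993] F [0.6528 0.2019 0.6548] gap 1.001
t 26.92 [421.96    68.2804 212.2793] F [-0.9619  0.8066 -0.7952] gap 1.0
```

View pics/j.png

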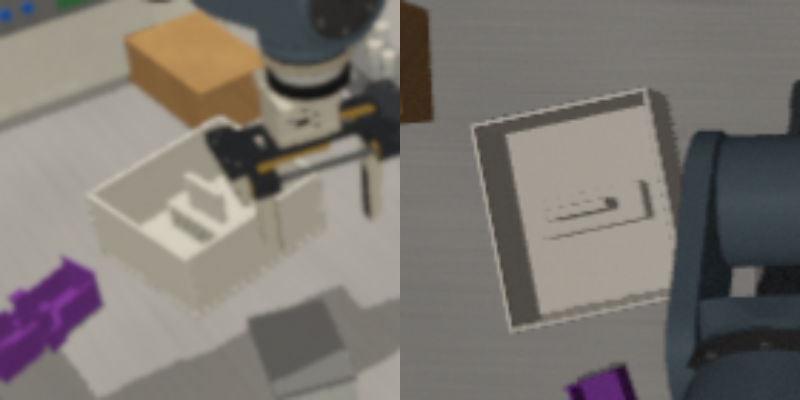

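View pics/j_top.png

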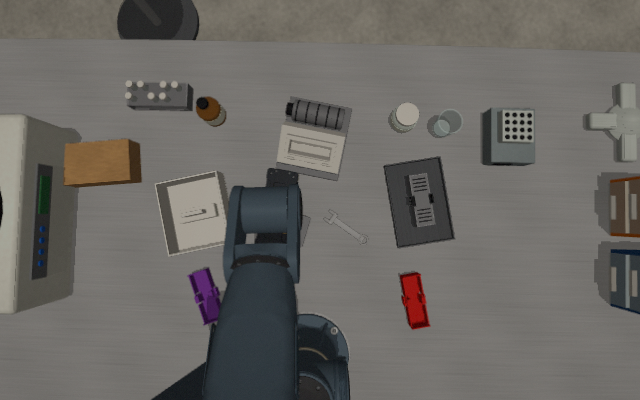

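The cartridge stands upright in the bin at top px ≈ (200,212), the cover is in the tray at ≈ (422,200), and the bystanders look unmoved. I'll run one numeric check, then hand in.

```bash
python3 - <<'E'
from h import *
a=cv2.imread("pics/j_top.png"); b=cv2.imread("pics/top0.png")
m=np.zeros(a.shape[:2],np.uint8); m[165:235,395:445]=(a.max(2)[165:235,395:445]>85)
m=cv2.morphologyEx(m,cv2.MORPH_CLOSE,np.ones((5,5)))
c=max(cv2.findContours(m,0,2)[0],key=cv2.contourArea); r=cv2.minAreaRect(c); q=onz("top",cv2.boxPoints(r),56)
d=q.mean(0)-TRAY; R=np.array([[np.cos(TYAW),np.sin(TYAW)],[-np.sin(TYAW),np.cos(TYAW)]]); print("cover in tray",R@d[:2],"sizes",np.linalg.norm(np.diff(q[:3],axis=0),axis=1))
for n,(x0,y0,x1,y1) in dict(bottle=(190,90,230,130),jar=(385,98,422,135),beaker=(425,105,465,140),spanner=(320,205,372,247)).items():
    print(n,"mean pixel change",np.abs(a[y0:y1,x0:x1].astype(int)-b[y0:y1,x0:x1]).mean())
manip.sign_off(); st()
E
```

```text
cover in tray [ 4.5179 -2.1649] sizes [ 52.8784 150.3309]
bottle mean pixel change 4.016666666666667
jar mean pixel change 4.835402970538106
beaker mean pixel change 4.4852380952380955
spanner mean pixel change 4.728479853479853
the job is handed in; nothing more can be done
the job is handed in; nothing more can be done
```

The cover is off the unit and lying flat in the tray, the used filter cartridge is in the waste bin, and I handed the job in about 27 s into the 54 s limit. No verdict is reported.

**What I did:** I squeezed both tabs fully (gap about 49 mm) and lifted the cover along the slope's normal. I lowered it until its feet touched the tray floor, then let go. I drew the cartridge out by its rib (gap 9.7 mm, about the rib's 10 mm) and released it inside the bin.

**What the last checks showed:**
- **Cover:** its middle is about 5 mm (x) and 2 mm (y) from the tray's middle. The roof measured 53 × 150 mm at the height expected when it rests on the floor.
- **Cartridge:** it stands upright in the bin, judged by eye only. No floor contact force showed before I let go at TCP z = 86 mm, so it may have dropped a millimetre or so.
- **Bystanders:** the bottle, jar, beaker and spanner look unmoved. Their picture patches all changed by a similar 4 to 5 grey levels, which I take to be noise, though I did not check that. The tip box was partly hidden by the arm in the last top view; what shows of it in the side view looks in place.

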